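# Pack the spare exhaust filter and latch the toolbox

## Task

Pack the beige exhaust filter, which lies flat on the bench, into the open toolbox: stand it upright on one of its two short ends between the two low ribs on the floor of the toolbox's front right bay (as seen from the robot) and let go of it. Then shut the lid fully, and after that fold both snap latches down flat against the front of the box. Leave the bowl and the brush where they are.

Things in the scene. Friction and masses are not known exactly. Their poses are not given: they have to be found in the camera images.
- filter: Beige pleated filter cassette, a plain rectangular slab 80 (its x) x 60 (its y) x 20 mm (its z), about 120 g; origin at its centre. It starts lying flat on the bench (centre 10 mm up). The two short ends are the 60 x 20 mm faces, at x = -40 and +40 mm. It must end standing on either of them, 80 mm tall.
- toolbox: Grey plastic toolbox, fixed, open on top: 160 mm (x) x 260 mm (y) outside, rim 110 mm above the bench; walls 4 mm, floor 5 mm. Origin: centre of its underside; -x is its front (towards the robot), +y its left. Lid hinged on the rear (+x) rim. Tweezers lie in the wide left compartment, three steel sockets stand in the rear right pocket.
- bay (a point): Centre of the floor of the toolbox's front right bay, axes as the toolbox. The bay is 84 mm long (x) and 80 mm wide (y); outer walls rise 105 mm above this floor, inner dividers 95 mm. Two floor ribs along x, 15 mm high, 34 mm apart inside, are centred on this point: the filter's foot goes between them, its 60 mm width along x, its 20 mm thickness across.
- lid (a joint): Lid angle in rad: 0 = shut on the rim, 1.57 = standing straight up, at most 1.75. Stiff: it stays where it is left and moves with about 4 N at its front edge. The lid is a plate 168 x 268 mm, 10 mm thick; a folded carrying handle, 122 mm long, stands 26 mm above its underside, 55 to 75 mm from the hinge axis.
- lid_hinge (a point): Middle of the lid's hinge axis, at the rear rim, 110 mm above the bench; the axis runs along the toolbox's y, at the level of the lid's underside.
- lid_edge (a point): Middle of the lid's front edge on its outer (upper) face: 164 mm from the hinge axis along the lid and 10 mm off the underside plane. Turns with the lid.
- latch_left (a joint): Left snap latch (black flap 28 mm wide, 30 long, 6 thick, hinged on the lid's front edge), angle in rad: 0 = folded down at right angles to the lid, flat on the box front when the lid is shut; 1.57 = sticking straight out from the lid's edge. Stays where left; about 1 N at its tip moves it. Pivot 171 mm from the lid's hinge axis, 4 mm above the lid's underside, 50 mm left of the middle.
- latch_right (a joint): The same for the right snap latch, 50 mm to the right of the middle.
- latch_left_tip (a point): Middle of the free end of the left latch, 30 mm from its pivot.
- latch_right_tip (a point): Middle of the free end of the right latch, 30 mm from its pivot.
- bowl: Matt ceramic bowl, 120 mm across, 50 mm high, origin at the centre of its underside. Bystander.
- brush: Orange nylon brush, 190 x 26 mm, 26 mm high, lying along its x, bristles down; origin under its middle. Bystander.
There are look-alikes about, which are no part of the job. Leave any brown or yellow look-alike of the filter alone.

How it is judged:
By the outcome, as a careful person would: the job done as asked, in the order asked, and still so for the second after the job is handed in, with the robot touching nothing.
It also fails if it takes over 72 s, if anything falls off the work surface, if the arm or the gripper's body presses on something with over 40 N, if the wrist force passes 120 N, or if a joint passes its speed limit or range.

## Robot

A 6-joint arm with a two-finger parallel gripper is mounted at the origin on the work surface. World frame = base frame: x ahead of the robot, y to its left, z up, the work surface at z = 0. Lengths are in m, angles in rad, forces in N, time in s.
With the tool pointing down it reaches from about 0.35 to 0.85 m from the base axis. Payload 8.1 kg.
Tool frame: the origin (TCP) lies at the very end of the fingers, on their centre line; the grasp point (between the pads) lies 19 mm behind it; z points along the fingers, y is the line along which they close (so a half turn about z gives the same grasp; the last joint's range is limited). The gripper opens to 93 mm and grips with 3 to 60 N. Pads are 15 mm wide; open, the fingers measure 128 mm over their backs; the gripper's body (75 mm by 188 mm) begins 65 mm behind the grasp point.
Start: joints at [-1.29, 0.13, 1.488, -0, 1.523, -0.085], TCP at [0.215, -0.56, 0.219] pointing down, gripper open.
Joint ranges: [-2.96, 2.96], [-0.89, 2.26], [0.02, 2.5], [-1.34, 4.48], [0, 2.73], [-2.66, 2.66]. Speed limits (rad/s): [2.39, 2.39, 2.79, 3.14, 3.14, 3.14].

## Interface

Orientations are given as a rotation vector (axis times angle).
In Python, from plant import robot, imaging gives the robot as it stands.
- The arm moves only by the tool jog_arm, never from a script. Its argument "rows" is a list of rows, each a list of 2 entries, a list of its own where there are three numbers: the shift along the tool's x, y, z each as a share of 0.2 m, from -1 to 1, then the turn, a rotation vector about the tool's x, y, z each as a share of pi/2 rad, from -1 to 1. A call has 1 to 5 rows; each row is the pose to reach, as a shift and turn from the pose commanded when the call began, along the tool's axes at that moment; what a row does not reach only later rows make up. A row lasts 1/10 s, in which the tool goes at most 50 mm and 8.59 degrees, less where a joint would pass 70% of its speed; a pose out of reach is approached as far as the arm can. A call with a number of a shift or a turn outside -1 to 1 is refused whole. A call with a gripper value outside its range is refused whole. "hand" is the closure, from -1 (fully open) to 1 (shut), set as the call begins (left out, the last holds). The fingers move at their own pace and stop on an object; "squeeze" is the grip in N (left out, the last holds). Time passes only in rows, so rows that repeat a pose let the fingers close. It gives the time, the measured TCP pose, the force, the opening and the grip force at its end, in the units of the state.
- robot.read_state(): the state, without advancing time (a new reading comes with each control period).
- imaging.read_camera(name): name is "scene" or "top"; returns a dict with "frame" (384x512x3 uint8, red, green, blue), "vertical_fov" (degrees; the focal length in pixels is half the picture's height over the tangent of half this angle, whatever the lens; pixels are square), "cx", "cy" (the principal point, pixels), "R" (3x3) and "t" (3): a world point X has camera coordinates R X + t. Camera axes: x right, y down, z forward; pixel columns grow to the right and rows downward; lengths in m; the calibration is good to about 2 mm. A picture is of the moment at which its call begins. There is no depth.
- robot.close_job(): hands the job in; it is judged then, once.
The state is a dict: "t": time; "q": joint angles; "dq": joint speeds; "joint_torque": joint torques, N m; "tool_pos": TCP position; "orientation": TCP orientation; "force": force on the tool from outside, world axes, zero at the start; "wrist_torque": the same for the moment, N m; "opening": finger opening in m; "gripper_force": force on a finger pad.
Only numpy, scipy, OpenCV 4.12 (cv2) and the standard library are available. Lean on these libraries where they do the work, as an engineer would, in place of code of your own. Each camera call takes 0.05 s, during which the arm holds its last target. There are 200 camera calls.

## Working session

There is one attempt and no reset: what is moved stays moved. The work goes in short steps, Python scripts to look and compute and a tool call to move; the robot and the scene stay as the last step left them, time stands still between calls to the robot, and variables do not carry over. Pictures are saved under pics/ and viewed, at most 10 in all, crops included, and the job is handed in when it is done.

Besides the shell and the picture viewer there is one more tool, called after "Call:" as name(argument=value, ...) on one line, values as JSON. jog_arm: Moves the arm, as the interface text tells. Its arguments: {"type":"object","properties":{"rows":{"type":"array"},"hand":{"type":"number"},"squeeze":{"type":"number"}},"required":["rows"]}

```bash
ls; mkdir -p pics; python3 - <<'E'
from plant import robot, imaging
import cv2,numpy as np
ims=[]
for n in("scene","top"):
    c=imaging.read_camera(n); cv2.imwrite(f"pics/{n}0.png",c["frame"][:,:,::-1])
    print(n,c["vertical_fov"],c["cx"],c["cy"],np.round(c["R"],4).tolist(),np.round(c["t"],4).tolist(),[k for k in c])
print(robot.read_state())
E
```

```text
pics
scene 42.307740966609195 256.4201022742465 196.682794132945 [[-0.6537, 0.7567, -0.0105], [0.5679, 0.4814, -0.6677], [-0.5002, -0.4424, -0.7444]] [0.4954, -0.2558, 1.7832] ['frame', 'vertical_fov', 'cx', 'cy', 'R', 't']
top 48.360275955116144 256.768311312212 191.58476636595472 [[0.0024, -1.0, 0.0091], [-0.9843, -0.004, -0.1763], [0.1763, -0.0085, -0.9843]] [-0.1262, 0.6409, 1.3156] ['frame', 'vertical_fov', 'cx', 'cy', 'R', 't']
{'t': 0.1, 'q': array([-1.29041583e+00,  1.31078621e-01,  1.48910327e+00,  4.27060905e-05,
        1.52299200e+00, -8.54015351e-02]), 'dq': array([ 0.00112389, -0.00154987, -0.00105743, -0.00017123,  0.00012041,
        0.00012307]), 'joint_torque': array([ 1.08590240e-03, -5.61338961e+01, -4.93095160e+01,  7.69633474e-02,
        2.91636674e-02, -2.90236665e-05]), 'tool_pos': array([ 0.21451012, -0.55983201,  0.21773338]), 'orientation': array([-3.08764621e+00, -5.71081104e-01,  1.74988506e-04]), 'force': array([-0.24604749,  0.8027512 ,  0.19182565]), 'wrist_torque': array([ 0.00344285, -0.01487646,  0.02330649]), 'gripper_force': 0.0, 'opening': 0.09295396292084677}
```

View pics/scene0.png

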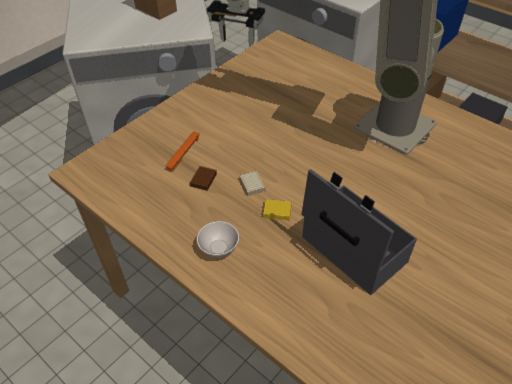

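View pics/top0.png

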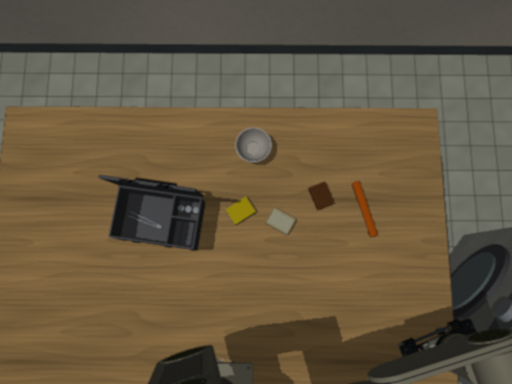

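Scene: brown slab at (203,178), beige (252,183), yellow (277,209), open toolbox at (357,235) with its lid up. Top: yellow (241,210), beige (281,221), brown (321,195), toolbox around (157,215). By colour, beige at top (281,221) is the filter; I'll check it in a close crop.

```bash
cat > h.py <<'E'
from plant import robot, imaging
import cv2,numpy as np
from scipy.spatial.transform import Rotation as Ro
def cam(n):
    c=imaging.read_camera(n); c["f"]=192/np.tan(np.radians(c["vertical_fov"]/2)); return c
def at_z(c,u,v,z):
    d=c["R"].T@np.array([(u-c["cx"])/c["f"],(v-c["cy"])/c["f"],1]); o=-c["R"].T@c["t"]
    return o+d*(z-o[2])/d[2]
def proj(c,X):
    p=c["R"]@np.array(X)+c["t"]; return p[:2]/p[2]*c["f"]+[c["cx"],c["cy"]]
def crop(c,u0,v0,u1,v1,s,draw=()):
    im=cv2.resize(c["frame"][v0:v1,u0:u1,::-1],None,fx=s,fy=s,interpolation=cv2.INTER_CUBIC)
    im=cv2.convertScaleAbs(im,alpha=1.3,beta=15)
    for u,v in draw: cv2.circle(im,(int((u-u0+.5)*s),int((v-v0+.5)*s)),2,(0,0,255),-1)
    return im
E
python3 - <<'E'
from h import *
c=cam("top"); a=crop(c,95,165,305,260,3.8); cv2.imwrite("pics/c1.png",a)
hsv=cv2.cvtColor(c["frame"],cv2.COLOR_RGB2HSV)[200:242,260:304]
g=c["frame"][200:242,260:304].astype(int)
m=((g[:,:,2]>110)&(hsv[:,:,1]<75)).astype(np.uint8)
pts=np.argwhere(m)[:,::-1]+[260,200]; r=cv2.minAreaRect(pts.astype(np.float32)); print(m.sum(),r)
print([np.round(at_z(c,u,v,.02),4).tolist() for u,v in cv2.boxPoints(r)], at_z(c,*r[0],.02))
E
```

```text
242 ((280.29718017578125, 220.6651153564453), (20.979774475097656, 12.529586791992188), 29.05460548400879)
[[0.5505, -0.1616, 0.02], [0.5866, -0.1817, 0.02], [0.5533, -0.2414, 0.02], [0.5175, -0.2212, 0.02]] [ 0.55191668 -0.20149437  0.02      ]
```

View pics/c1.png

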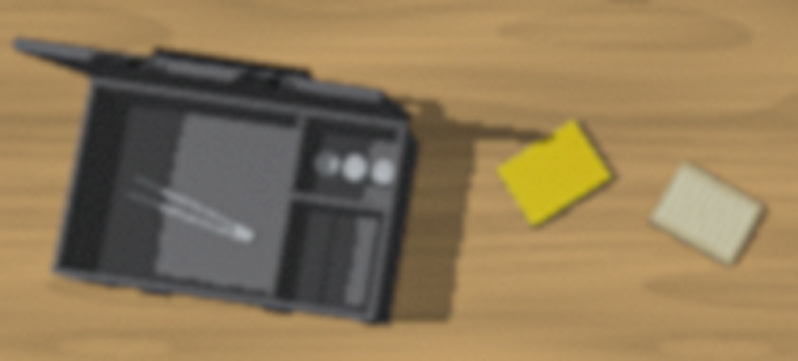

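The crop confirms the beige pleated slab at crop corners (688,163),(766,207),(735,265),(650,218). Box rim corners in the crop are about (55,270) FL, (378,320) FR, (410,122) RR and (92,80) RL.

```bash
python3 - <<'E'
from h import *
from scipy.optimize import least_squares
c=cam("top"); s=cam("scene")
P=lambda a:np.array([at_z(c,95+u/3.8-.5,165+v/3.8-.5,z) for u,v,z in a])
f=P([(688,163,.02),(766,207,.02),(735,265,.02),(650,218,.02)])
print("cam",-c["R"].T@c["t"]); print(f.round(4),[np.linalg.norm(f[i]-f[i-1]).round(4) for i in range(4)])
b=P([(55,270,.11),(378,320,.11),(410,122,.11),(92,80,.11)])
print(b.round(4),[np.linalg.norm(b[i]-b[i-1]).round(4) for i in range(4)])
def fit(M,B):
    M=np.array(M);fun=lambda p:((Ro.from_euler('z',p[2]).as_matrix()[:2,:2]@M.T).T+p[:2]-B[:,:2]).ravel()
    r=least_squares(fun,[*B[:,:2].mean(0),0]);return r.x,r.fun.round(4)
bp,br=fit([(-.08,.13),(-.08,-.13),(.08,-.13),(.08,.13)],b); print("box",bp,br)
# filter long axis: 0->1 length
fp=[fit([(-.04,.03),(.04,.03),(.04,-.03),(-.04,-.03)],f) if 0 else None]
d=(f[1]-f[0])+(f[2]-f[3]); print("filter c",f.mean(0),"long yaw",np.degrees(np.arctan2(d[1],d[0])))
def box(x,y,yaw,L):
    R=Ro.from_euler('z',yaw).as_matrix(); return [R@np.array(l)+[x,y,0] for l in L]
cor=[(sx*.08,sy*.13,z) for sx in(-1,1) for sy in(-1,1) for z in(0,.11)]
bay=[(-.076+dx,-.126+dy,.1) for dx in (0,.084) for dy in(0,.08)]
hy=np.arctan2(d[1],d[0]); fc=box(*f.mean(0)[:2],hy,[(sx*.04,sy*.03,z) for sx in(-1,1) for sy in(-1,1) for z in(0,.02)])
pts=box(*bp,cor+bay)+fc
a=crop(c,95,165,305,260,3.8,[proj(c,p) for p in pts]); e=crop(s,235,160,425,300,3,[proj(s,p) for p in pts])
e=e[:600-a.shape[0]] if 0 else cv2.resize(e,None,fx=.55,fy=.55)
o=np.zeros((a.shape[0]+e.shape[0],a.shape[1],3),np.uint8);o[:a.shape[0]]=a;o[a.shape[0]:,:e.shape[1]]=e
cv2.imwrite("pics/c2.png",o)
E
```

```text
cam [ 0.39920267 -0.11249533  1.40906975]
[[ 0.5955 -0.1862  0.02  ]
 [ 0.5576 -0.2531  0.02  ]
 [ 0.5078 -0.2259  0.02  ]
 [ 0.5478 -0.1534  0.02  ]] [np.float64(0.058), np.float64(0.0769), np.float64(0.0568), np.float64(0.0828)]
[[0.4951 0.3225 0.11  ]
 [0.4564 0.0649 0.11  ]
 [0.6155 0.0435 0.11  ]
 [0.649  0.3022 0.11  ]] [np.float64(0.1553), np.float64(0.2605), np.float64(0.1605), np.float64(0.2609)]
box [ 0.55401261  0.18327783 -0.13718301] [-0.0026  0.0005  0.0006  0.0006 -0.      0.      0.002  -0.0011]
filter c [ 0.55220175 -0.20466055  0.02      ] long yaw -119.2059375103402
```

View pics/c2.png

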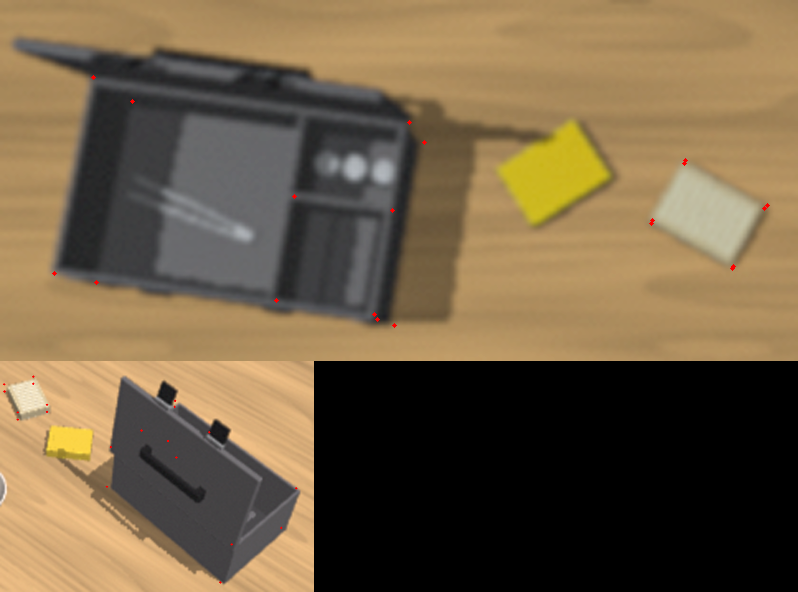

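The projected box and filter models agree with both pictures: the box is at (0.554, 0.183) with yaw −0.137, and the filter at (0.552, −0.205) with its long axis at 60.8°. Plan:
1. Grip the filter across its 60 mm width, tilted 30°.
2. Stand it on the bench and regrip it from above across its thickness.
3. Place it in the bay.

```bash
cat >> h.py <<'E'
BX=np.array([.554,.1833]); BYAW=-.1372; RB=Ro.from_euler('z',BYAW).as_matrix()
def bw(x,y,z): return RB@np.array([x,y,z])+[*BX,0]
u=np.array([0,0,1.])
def ori(z,y):
    z=np.array(z,float);z/=np.linalg.norm(z);y=np.array(y,float);y-=z*(y@z);y/=np.linalg.norm(y)
    return Ro.from_matrix(np.c_[np.cross(y,z),y,z])
def plan(*targets):
    "targets: (pos, Rotation); prints calls, each one row to be repeated n times"
    s=robot.read_state(); p=s["tool_pos"]; R=Ro.from_rotvec(s["orientation"])
    for tp,tR in targets:
        tp=np.array(tp); rv=(R.inv()*tR).as_rotvec()
        d=R.inv().apply(tp-p)
        n=int(max(1,np.ceil(np.linalg.norm(d)/.2-1e-6),np.ceil(np.degrees(np.linalg.norm(rv))/42)))
        for k in range(n):
            np_=p+(tp-p)/(n-k); r=(R.inv()*tR).as_rotvec()/(n-k); sh=R.inv().apply(np_-p)
            rows=max(np.linalg.norm(sh)/.05,np.degrees(np.linalg.norm(r))/8.59)
            print(np.round(sh/.2,3).tolist(),np.round(r/(np.pi/2),3).tolist(),"rows %.1f"%rows,"->",np_.round(3))
            p=np_; R=R*Ro.from_rotvec(r)
        print("--")
E
python3 - <<'E'
from h import *
a=np.radians(60.8); l=np.array([np.cos(a),np.sin(a),0]); t=np.radians(30)
z=-u*np.cos(t)-l*np.sin(t); O=ori(z,np.cross(l,u))
C=np.array([.552,-.2045,.01]); T=C+.018*l-.001*u
plan((T-z*.11,O),(T,O))
E
```

```text
[0.831, -0.43, 0.19] [-0.039, -0.107, -0.144] rows 3.8 -> [ 0.339 -0.42   0.18 ]
[0.924, -0.237, 0.022] [-0.039, -0.107, -0.144] rows 3.8 -> [ 0.463 -0.281  0.142]
[0.943, -0.02, -0.144] [-0.039, -0.107, -0.144] rows 3.8 -> [ 0.588 -0.141  0.104]
--
[0.0, 0.0, 0.55] [0.0, -0.0, -0.0] rows 2.2 -> [ 0.561 -0.189  0.009]
--
```

Call:
jog_arm(rows=[[[0.831,-0.43,0.19],[-0.039,-0.107,-0.144]],[[0.831,-0.43,0.19],[-0.039,-0.107,-0.144]],[[0.831,-0.43,0.19],[-0.039,-0.107,-0.144]],[[0.831,-0.43,0.19],[-0.039,-0.107,-0.144]],[[0.831,-0.43,0.19],[-0.039,-0.107,-0.144]]], hand=-0.75)

```text
t: 0.75
tool_pos: [0.3417, -0.4162, 0.179]
orientation: [2.91, 0.897, -0.234]
force: [-0.7, -0.2, 0.6]
opening: 0.0812
gripper_force: 0.0
```

Call:
jog_arm(rows=[[[0.924,-0.237,0.022],[-0.039,-0.107,-0.144]],[[0.924,-0.237,0.022],[-0.039,-0.107,-0.144]],[[0.924,-0.237,0.022],[-0.039,-0.107,-0.144]],[[0.924,-0.237,0.022],[-0.039,-0.107,-0.144]],[[0.924,-0.237,0.022],[-0.039,-0.107,-0.144]]])

```text
t: 1.25
tool_pos: [0.4654, -0.2774, 0.1409]
orientation: [2.682, 1.178, -0.452]
force: [-0.8, -0.2, -0.3]
opening: 0.0809
gripper_force: 0.0
```

Call:
jog_arm(rows=[[[0.943,-0.02,-0.144],[-0.039,-0.107,-0.144]],[[0.943,-0.02,-0.144],[-0.039,-0.107,-0.144]],[[0.943,-0.02,-0.144],[-0.039,-0.107,-0.144]],[[0.943,-0.02,-0.144],[-0.039,-0.107,-0.144]],[[0.943,-0.02,-0.144],[-0.039,-0.107,-0.144]]])

```text
t: 1.75
tool_pos: [0.5892, -0.1384, 0.1017]
orientation: [2.415, 1.423, -0.652]
force: [-0.5, -0.4, -0.4]
opening: 0.0813
gripper_force: 0.0
```

```bash
python3 - <<'E'
from h import *
a=np.radians(60.8); l=np.array([np.cos(a),np.sin(a),0]); t=np.radians(30)
z=-u*np.cos(t)-l*np.sin(t); O=ori(z,np.cross(l,u))
C=np.array([.552,-.2045,.01]); T=C+.018*l-.001*u
plan((T-z*.03,O),(T,O))
c=cam("top"); fing=[T,T-z*.08]+[T+k*.04*np.cross(l,u) for k in(-1,1)]
cv2.imwrite("pics/c3.png",crop(c,200,160,330,260,6,[proj(c,p) for p in fing]))
E
```

```text
[-0.018, -0.001, 0.396] [0.0, 0.002, 0.002] rows 1.6 -> [ 0.568 -0.176  0.035]
--
[-0.0, -0.0, 0.15] [0.0, 0.0, -0.0] rows 0.6 -> [ 0.561 -0.189  0.009]
--
```

View pics/c3.png

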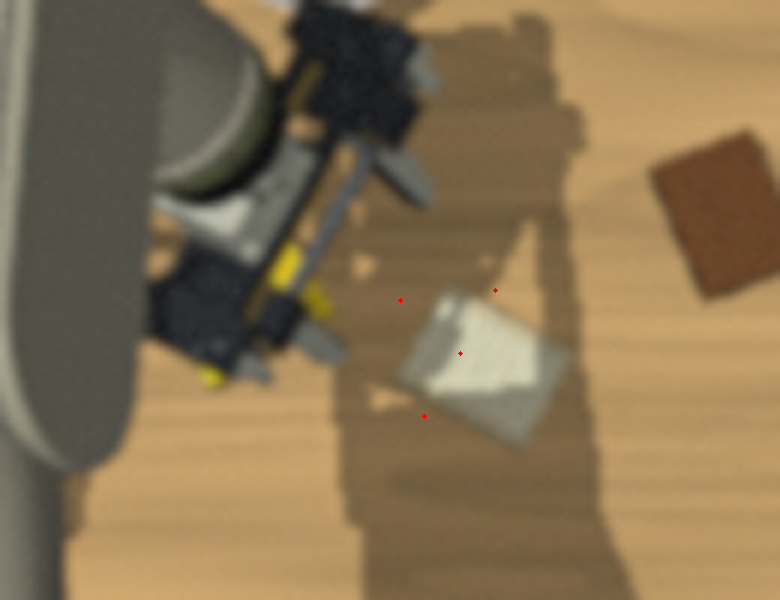

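The picture shows the filter undisturbed, corners at about (450,290),(570,350),(520,450),(400,375). The planned finger spots (495,290) and (424,416) straddle it, so I'll go down and grip.

Call:
jog_arm(rows=[[[-0.018,-0.001,0.2],[0,0.002,0.002]],[[-0.018,-0.001,0.39],[0,0.002,0.002]],[[-0.018,-0.001,0.46],[0,0.002,0.002]],[[-0.018,-0.001,0.515],[0,0.002,0.002]],[[-0.018,-0.001,0.54],[0,0.002,0.002]]])

```text
t: 2.3
tool_pos: [0.5594, -0.1923, 0.0131]
orientation: [2.422, 1.413, -0.646]
force: [0.1, -0.4, 0.6]
opening: 0.0813
gripper_force: 0.0
```

Call:
jog_arm(rows=[[[0,0,0],[0,0,0]],[[0,0,0],[0,0,0]],[[0,0,0],[0,0,0]],[[0,0,0],[0,0,0]],[[0,0,0],[0,0,0]]], hand=1, squeeze=20)

```text
t: 2.8
tool_pos: [0.5606, -0.1908, 0.0138]
orientation: [2.42, 1.415, -0.644]
force: [-0.2, 3.4, 6.5]
opening: 0.0599
gripper_force: 20.0
```

```bash
cat >> h.py <<'E'
def std(azdeg,tilt,pitch):
    "filter long axis l at azimuth, turned up by pitch; tool leans by tilt"
    a=np.radians(azdeg); l=np.array([np.cos(a),np.sin(a),0]); t=np.radians(pitch-tilt)
    return ori(-u*np.cos(t)+l*np.sin(t),np.cross(l,u)), l
E
python3 - <<'E'
from h import *
O1,_=std(60.8,30,0); O2,_=std(20,30,30); O3,_=std(-30,30,60);O4,l=std(-30,30,90)
p=robot.read_state()["tool_pos"]; Cs=np.array([.433,-.25,.04]); T=Cs+.016*u-.004*l
plan((p+[0,0,.13],O1),([.5,-.21,.2],O2),(T+u*.12,O3),(T+u*.06,O4))
E
```

```text
[-0.324, 0.003, -0.563] [0.002, -0.001, -0.003] rows 2.6 -> [ 0.561 -0.191  0.144]
--
[-0.171, -0.109, -0.064] [0.059, 0.16, 0.221] rows 2.9 -> [ 0.53  -0.2    0.172]
[-0.179, -0.055, -0.1] [0.059, 0.16, 0.221] rows 2.9 -> [ 0.5  -0.21  0.2 ]
--
[-0.198, 0.029, 0.06] [-0.073, 0.156, 0.271] rows 3.4 -> [ 0.465 -0.229  0.188]
[-0.179, 0.106, 0.021] [-0.073, 0.156, 0.271] rows 3.4 -> [ 0.43  -0.248  0.176]
--
[-0.15, -0.0, 0.26] [0.0, 0.333, 0.0] rows 3.5 -> [ 0.43  -0.248  0.116]
--
```

Call:
jog_arm(rows=[[[-0.05,0,-0.087],[0,0,0]],[[-0.16,0,-0.28],[0,0,0]],[[-0.28,0,-0.48],[0,0,0]],[[-0.324,0,-0.563],[0,0,0]],[[-0.324,0,-0.563],[0,0,0]]])

```text
t: 3.3
tool_pos: [0.562, -0.1912, 0.1473]
orientation: [2.42, 1.411, -0.636]
force: [0.7, 0.7, -2.0]
opening: 0.0594
gripper_force: 19.9
```

Call:
jog_arm(rows=[[[-0.06,-0.036,-0.021],[0.02,0.053,0.074]],[[-0.11,-0.07,-0.04],[0.04,0.106,0.148]],[[-0.171,-0.109,-0.064],[0.059,0.16,0.221]],[[-0.171,-0.109,-0.064],[0.059,0.16,0.221]]])

```text
t: 3.7
tool_pos: [0.5277, -0.2024, 0.171]
orientation: [2.812, 1.01, -0.337]
force: [-0.3, -0.1, -0.9]
opening: 0.0597
gripper_force: 20.0
```

Call:
jog_arm(rows=[[[-0.06,-0.02,-0.03],[0.02,0.053,0.074]],[[-0.12,-0.04,-0.06],[0.04,0.106,0.148]],[[-0.179,-0.055,-0.1],[0.059,0.16,0.221]],[[-0.179,-0.055,-0.1],[0.059,0.16,0.221]]])

```text
t: 4.1
tool_pos: [0.4969, -0.2114, 0.198]
orientation: [3.095, 0.537, 0.006]
force: [0.6, 0.5, -1.0]
opening: 0.0598
gripper_force: 20.0
```

Call:
jog_arm(rows=[[[-0.05,0.007,0.015],[-0.018,0.04,0.068]],[[-0.1,0.015,0.03],[-0.036,0.08,0.136]],[[-0.15,0.022,0.045],[-0.055,0.12,0.2]],[[-0.198,0.029,0.06],[-0.073,0.156,0.271]],[[-0.198,0.029,0.06],[-0.073,0.156,0.271]]])

```text
t: 4.6
tool_pos: [0.4603, -0.227, 0.182]
orientation: [3.046, -0.122, 0.394]
force: [-0.6, 0.7, -1.5]
opening: 0.0594
gripper_force: 20.0
```

Call:
jog_arm(rows=[[[-0.045,0.026,0.005],[-0.018,0.04,0.068]],[[-0.09,0.053,0.01],[-0.036,0.08,0.136]],[[-0.135,0.08,0.015],[-0.055,0.12,0.2]],[[-0.179,0.106,0.021],[-0.073,0.156,0.271]],[[-0.179,0.106,0.021],[-0.073,0.156,0.271]]])

```text
t: 5.1
tool_pos: [0.4264, -0.246, 0.171]
orientation: [2.814, -0.75, 0.752]
force: [-0.1, 0.5, -2.3]
opening: 0.0595
gripper_force: 20.0
```

Call:
jog_arm(rows=[[[-0.04,0,0.07],[0,0.084,0]],[[-0.08,0,0.14],[0,0.167,0]],[[-0.12,0,0.2],[0,0.25,0]],[[-0.15,0,0.26],[0,0.333,0]],[[-0.15,0,0.26],[0,0.333,0]]])

```text
t: 5.6
tool_pos: [0.5008, -0.2888, 0.2526]
orientation: [2.51, -0.663, 1.297]
force: [-0.1, 0.4, -2.0]
opening: 0.0597
gripper_force: 20.0
```

```bash
python3 - <<'E'
from h import *
O4,l=std(-30,30,90); Cs=np.array([.433,-.25,.04]); T=Cs+.016*u-.004*l
st=robot.read_state(); p=st["tool_pos"]; R=Ro.from_rotvec(st["orientation"]); print(p,np.degrees((R.inv()*O4).as_rotvec()),st["q"])
plan((T+u*.03,O4),(T,O4))
C=p-.016*u+.004*l; y=np.cross(l,u)
pts=[C+a*.04*u+b*.03*y+d*.01*l for a in(-1,1) for b in(-1,1) for d in(-1,1)]
s=cam("scene"); c=cam("top")
e=crop(s,220,100,360,240,4.2,[proj(s,q) for q in pts]); g=proj(c,C).astype(int)
f=crop(c,g[0]-24,g[1]-50,g[0]+24,g[1]+50,4.2,[proj(c,q) for q in pts])
o=np.zeros((588,800,3),np.uint8); o[:588,:588]=e[:588]; o[:420,592:592+f.shape[1]]=f; cv2.imwrite("pics/c4.png",o)
E
```

```text
[ 0.5008156  -0.28878613  0.25257838] [-0.13856198  5.28811565  0.35315243] [-0.71619884 -0.88550759  2.49156216  0.28072867  0.60830538  1.21995818]
[-0.917, -0.004, 0.146] [-0.002, 0.059, 0.004] rows 3.7 -> [ 0.43  -0.248  0.086]
--
[-0.13, -0.0, 0.075] [0.0, -0.0, 0.0] rows 0.6 -> [ 0.43  -0.248  0.056]
--
```

View pics/c4.png

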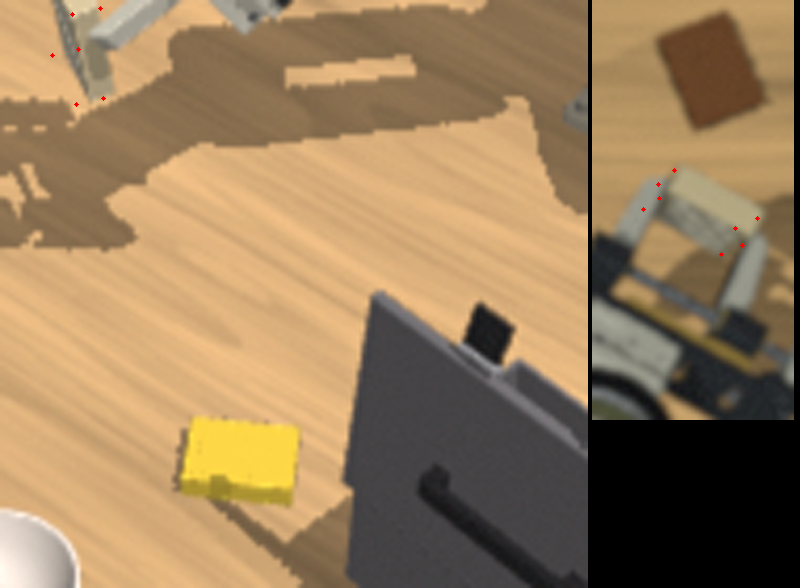

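The filter is held as modelled: its top face in the top view is at crop (680,170)–(765,215)–(745,245)–(665,195), and the overlay agrees to about 1.5 px. The arm stopped on joints 2 and 3 because the spot is too close for this tilt. I'll use a spot at 0.65 m radius and azimuth −21°, which is free.

```bash
python3 - <<'E'
from h import *
O4,l=std(-21,30,90); Cs=np.array([.607,-.233,.04]); T=Cs+.016*u-.004*l; print(T)
plan((T+u*.1,O4),(T+u*.02,O4))
E
```

```text
[ 0.60326568 -0.23156653  0.056     ]
[-0.224, -0.505, 0.527] [0.083, 0.058, -0.051] rows 3.1 -> [ 0.603 -0.232  0.156]
--
[-0.346, -0.0, 0.2] [-0.0, 0.0, 0.0] rows 1.6 -> [ 0.603 -0.232  0.076]
--
```

Call:
jog_arm(rows=[[[-0.05,-0.12,0.13],[0.02,0.015,-0.012]],[[-0.11,-0.25,0.26],[0.04,0.03,-0.025]],[[-0.17,-0.38,0.4],[0.06,0.045,-0.038]],[[-0.224,-0.505,0.527],[0.083,0.058,-0.051]],[[-0.224,-0.505,0.527],[0.083,0.058,-0.051]]])

```text
t: 6.2
tool_pos: [0.5974, -0.2302, 0.1626]
orientation: [2.54, -0.476, 1.459]
force: [0.2, 0.4, -1.0]
opening: 0.0598
gripper_force: 20.0
```

```bash
python3 - <<'E'
from h import *
O4,l=std(-21,30,90); Cs=np.array([.607,-.233,.04]); T=Cs+.016*u-.004*l; print(robot.read_state()["q"])
plan((T+u*.012,O4))
E
```

```text
[-0.53865838 -0.45015589  2.47276623  1.06791055  0.17522075  0.42852295]
[-0.393, -0.0, 0.265] [-0.003, 0.004, -0.004] rows 1.9 -> [ 0.603 -0.232  0.068]
--
```

Call:
jog_arm(rows=[[[-0.08,0,0.053],[0,0,0]],[[-0.16,0,0.106],[0,0,0]],[[-0.24,0,0.16],[0,0,0]],[[-0.24,0,0.16],[0,0,0]],[[-0.24,0,0.16],[0,0,0]]])

```text
t: 6.7
tool_pos: [0.602, -0.2322, 0.1094]
orientation: [2.535, -0.476, 1.466]
force: [-0.0, -0.0, -1.6]
opening: 0.0594
gripper_force: 20.0
```

```bash
python3 - <<'E'
from h import *
O4,l=std(-21,30,90); Cs=np.array([.607,-.233,.04]); T=Cs+.016*u-.004*l; print(robot.read_state()["q"])
plan((T+u*.012,O4))
E
```

```text
[-0.53640756 -0.26357624  2.46574191  2.15578865  0.18183735 -0.67106688]
[-0.177, -0.003, 0.108] [-0.003, -0.0, -0.005] rows 0.8 -> [ 0.603 -0.232  0.068]
--
```

Call:
jog_arm(rows=[[[-0.06,0,0.036],[0,0,0]],[[-0.12,0,0.072],[0,0,0]],[[-0.177,-0.003,0.108],[-0.003,0,-0.005]],[[-0.177,-0.003,0.108],[-0.003,0,-0.005]],[[-0.177,-0.003,0.108],[-0.003,0,-0.005]]])

```text
t: 7.2
tool_pos: [0.6024, -0.2318, 0.0677]
orientation: [2.531, -0.473, 1.459]
force: [0.3, 0.2, -1.8]
opening: 0.0596
gripper_force: 20.0
```

```bash
python3 - <<'E'
from h import *
O4,l=std(-21,30,90); st=robot.read_state();p=st["tool_pos"]; print(st["q"],p,np.degrees((Ro.from_rotvec(st["orientation"]).inv()*O4).as_rotvec()))
T=np.array([.6033,-.2316,.057])
plan((T,O4),(T-u*.004,O4))
C=p-.016*u+.004*l; y=np.cross(l,u)
pts=[C+a*.04*u+b*.03*y+d*.01*l for a in(-1,1) for b in(-1,1) for d in(-1,1)]
s=cam("scene"); g=proj(s,C).astype(int)
cv2.imwrite("pics/c5.png",crop(s,g[0]-35,g[1]-35,g[0]+45,g[1]+35,8,[proj(s,q) for q in pts]))
E
```

```text
[-0.52770497 -0.11292571  2.4494263   2.60475599  0.27198261 -1.12915356] [ 0.60237296 -0.23180065  0.06774887] [ 0.08668527  0.07595898 -0.13773737]
[-0.045, -0.003, 0.03] [0.001, 0.001, -0.002] rows 0.2 -> [ 0.603 -0.232  0.057]
--
[-0.017, -0.0, 0.01] [0.0, -0.0, -0.0] rows 0.1 -> [ 0.603 -0.232  0.053]
--
```

View pics/c5.png

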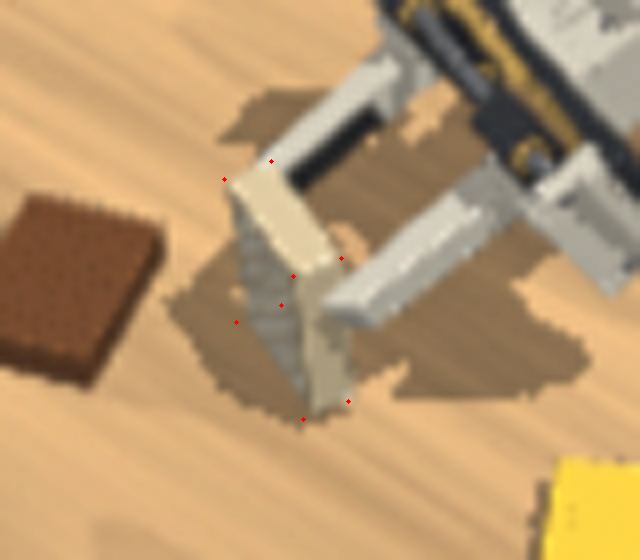

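The filter is upright: its top face at crop (232,185),(275,165),(340,255),(298,275) and foot at (310,410)–(350,395) lie within about 1 px of the model. Now lower it to contact.

Call:
jog_arm(rows=[[[-0.02,0,0.014],[0,0,0]],[[-0.035,-0.003,0.023],[0,0,0]],[[-0.045,-0.003,0.03],[0,0,0]],[[-0.055,-0.003,0.036],[0,0,0]],[[-0.055,-0.003,0.036],[0,0,0]]])

```text
t: 7.75
tool_pos: [0.6023, -0.2323, 0.0548]
orientation: [2.529, -0.477, 1.459]
force: [-0.2, 0.6, -1.9]
opening: 0.0594
gripper_force: 20.0
```

Call:
jog_arm(rows=[[[-0.004,0,0.002],[0,0,0]],[[-0.008,0,0.005],[0,0,0]],[[-0.013,0,0.007],[0,0,0]],[[-0.013,0,0.007],[0,0,0]]])

```text
t: 8.15
tool_pos: [0.6039, -0.2328, 0.0545]
orientation: [2.525, -0.476, 1.465]
force: [-3.4, 1.9, 7.8]
opening: 0.0594
gripper_force: 20.0
```

Call:
jog_arm(rows=[[[0,0,0],[0,0,0]],[[0,0,0],[0,0,0]],[[0,0,0],[0,0,0]]], hand=-0.8)

```text
t: 8.45
tool_pos: [0.6021, -0.2322, 0.0519]
orientation: [2.529, -0.477, 1.459]
force: [-0.0, -0.4, -0.9]
opening: 0.0791
gripper_force: 0.0
```

Call:
jog_arm(rows=[[[0,0,-0.05],[0,0,0]],[[0,0,-0.15],[0,0,0]],[[0,0,-0.3],[0,0,0]],[[0,0,-0.45],[0,0,0]],[[0,0,-0.45],[0,0,0]]])

```text
t: 8.95
tool_pos: [0.588, -0.2265, 0.0914]
orientation: [2.543, -0.48, 1.436]
force: [0.9, 0.6, 0.6]
opening: 0.0838
gripper_force: 0.0
```

```bash
python3 - <<'E'
from h import *
st=robot.read_state(); print(st["tool_pos"],st["q"])
s=cam("scene"); c=cam("top"); C=np.array([.607,-.234,.04]); O,l=std(-21,30,90); y=np.cross(l,u)
pts=[C+a*.04*u+b*.03*y+d*.01*l for a in(-1,1) for b in(-1,1) for d in(-1,1)]
g=proj(s,C).astype(int);h=proj(c,C).astype(int)
a=crop(s,g[0]-25,g[1]-25,g[0]+25,g[1]+25,8,[proj(s,q) for q in pts]);b=crop(c,h[0]-25,h[1]-25,h[0]+25,h[1]+25,8,[proj(c,q) for q in pts])
cv2.imwrite("pics/c6.png",np.hstack([a,b]))
D=ori(-u,l)
for sgn in (1,-1):
    D=ori(-u,sgn*l); print(sgn); plan(([.54,-.206,.2],D),([*C[:2],.2],D))
E
```

```text
[ 0.58802095 -0.22647736  0.09137757] [-0.53052505 -0.26549227  2.49603256  2.25388479  0.17503988 -0.77201103]
1
[0.112, -0.003, -0.168] [0.17, -0.17, -0.302] rows 4.0 -> [ 0.572 -0.219  0.127]
[0.065, -0.009, -0.191] [0.17, -0.17, -0.302] rows 4.0 -> [ 0.556 -0.213  0.164]
[0.024, -0.041, -0.196] [0.17, -0.17, -0.302] rows 4.0 -> [ 0.54  -0.206  0.2  ]
--
[-0.011, 0.363, -0.0] [-0.0, 0.0, 0.0] rows 1.5 -> [ 0.607 -0.234  0.2  ]
--
-1
[0.112, -0.003, -0.168] [-0.169, -0.17, 0.3] rows 4.0 -> [ 0.572 -0.219  0.127]
[0.062, 0.005, -0.192] [-0.169, -0.17, 0.3] rows 4.0 -> [ 0.556 -0.213  0.164]
[0.019, 0.038, -0.197] [-0.169, -0.17, 0.3] rows 4.0 -> [ 0.54  -0.206  0.2  ]
--
[0.011, -0.363, 0.0] [-0.0, -0.0, 0.0] rows 1.5 -> [ 0.607 -0.234  0.2  ]
--
```

View pics/c6.png

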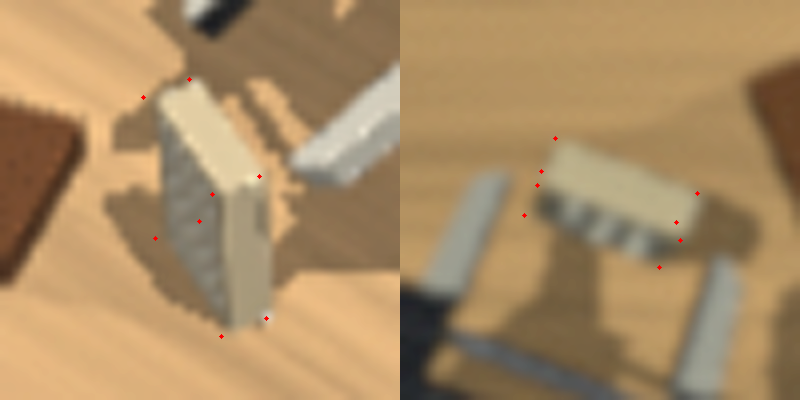

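The filter stands free: top face in the top view at crop (560,142),(697,195),(672,240),(540,195), within 1 px of the model. Joint 3 is at its limit, so I'll pitch the tool down while rising, then turn.

```bash
python3 - <<'E'
from h import *
O3,l=std(-21,30,60);O2,l=std(-21,30,30); D=ori(-u,l)
plan(([.59,-.2265,.17],O3),([.6,-.23,.2],O2),([.607,-.2335,.2],D))
E
```

```text
[0.346, -0.003, -0.196] [0.002, -0.321, -0.003] rows 3.4 -> [ 0.59  -0.226  0.17 ]
--
[0.121, -0.002, -0.103] [-0.0, -0.333, 0.0] rows 3.5 -> [ 0.6  -0.23  0.2 ]
--
[0.013, 0.001, -0.0] [-0.0, -0.0, -0.333] rows 3.5 -> [ 0.602 -0.231  0.2  ]
[0.011, 0.008, -0.0] [-0.0, -0.0, -0.333] rows 3.5 -> [ 0.605 -0.232  0.2  ]
[0.005, 0.012, -0.0] [-0.0, -0.0, -0.333] rows 3.5 -> [ 0.607 -0.234  0.2  ]
--
```

Call:
jog_arm(rows=[[[0.15,0,-0.08],[0,-0.08,0]],[[0.25,0,-0.14],[0,-0.16,0]],[[0.346,-0.003,-0.196],[0,-0.24,0]],[[0.346,-0.003,-0.196],[0,-0.321,0]],[[0.346,-0.003,-0.196],[0,-0.321,0]]])

```text
t: 9.55
tool_pos: [0.6186, -0.1932, 0.1519]
orientation: [2.689, -0.383, 1.475]
force: [0.7, 1.2, -0.0]
opening: 0.0836
gripper_force: 0.0
```

```bash
python3 - <<'E'
from h import *
O3,l=std(-21,30,60);O2,l=std(-21,30,30); D=ori(-u,l);print(robot.read_state()["q"])
plan(([.6,-.23,.2],O2),([.607,-.2335,.2],D))
E
```

```text
[-0.55882586 -0.37535176  2.41388578  1.15662839  0.33290965  0.31981568]
[0.094, 0.091, -0.089] [-0.041, -0.314, 0.024] rows 3.3 -> [ 0.609 -0.212  0.176]
[0.046, 0.095, -0.118] [-0.041, -0.314, 0.024] rows 3.3 -> [ 0.6  -0.23  0.2 ]
--
[0.013, 0.001, -0.0] [-0.0, -0.0, -0.333] rows 3.5 -> [ 0.602 -0.231  0.2  ]
[0.011, 0.008, -0.0] [-0.0, -0.0, -0.333] rows 3.5 -> [ 0.605 -0.232  0.2  ]
[0.005, 0.012, -0.0] [-0.0, -0.0, -0.333] rows 3.5 -> [ 0.607 -0.234  0.2  ]
--
```

Call:
jog_arm(rows=[[[0.094,0.091,-0.089],[-0.02,-0.1,0.01]],[[0.094,0.091,-0.089],[-0.03,-0.2,0.02]],[[0.094,0.091,-0.089],[-0.041,-0.314,0.024]],[[0.094,0.091,-0.089],[-0.041,-0.314,0.024]],[[0.094,0.091,-0.089],[-0.041,-0.314,0.024]]])

```text
t: 10.05
tool_pos: [0.6089, -0.2142, 0.1782]
orientation: [2.974, -0.498, 0.765]
force: [0.4, 0.7, -0.5]
opening: 0.0836
gripper_force: 0.0
```

```bash
python3 - <<'E'
from h import *
O2,l=std(-21,30,30); D=ori(-u,l);print(robot.read_state()["q"])
plan(([.6,-.23,.2],O2),([.607,-.2335,.2],D))
E
```

```text
[-0.49079339 -0.17946545  1.95229879  0.160271    0.89175647  1.3411282 ]
[0.039, 0.084, -0.108] [-0.038, -0.315, 0.022] rows 3.3 -> [ 0.6  -0.23  0.2 ]
--
[0.013, 0.001, -0.0] [-0.0, -0.0, -0.333] rows 3.5 -> [ 0.602 -0.231  0.2  ]
[0.011, 0.008, -0.0] [-0.0, -0.0, -0.333] rows 3.5 -> [ 0.605 -0.232  0.2  ]
[0.005, 0.012, -0.0] [-0.0, -0.0, -0.333] rows 3.5 -> [ 0.607 -0.234  0.2  ]
--
```

Call:
jog_arm(rows=[[[0.039,0.084,-0.108],[-0.02,-0.16,0.01]],[[0.039,0.084,-0.108],[-0.038,-0.315,0.022]],[[0.039,0.084,-0.108],[-0.038,-0.315,0.022]],[[0.039,0.084,-0.108],[-0.038,-0.315,0.022]],[[0.039,0.084,-0.108],[-0.038,-0.315,0.022]]], hand=-0.2)

```text
t: 10.55
tool_pos: [0.6014, -0.2278, 0.1964]
orientation: [-3.085, 0.563, 0.001]
force: [0.1, 0.3, 0.0]
opening: 0.0557
gripper_force: 0.0
```

Call:
jog_arm(rows=[[[0.013,0.001,0],[0,0,-0.333]],[[0.013,0.001,0],[0,0,-0.333]],[[0.013,0.001,0],[0,0,-0.333]],[[0.013,0.001,0],[0,0,-0.333]],[[0.013,0.001,0],[0,0,-0.333]]])

```text
t: 11.05
tool_pos: [0.6026, -0.2291, 0.1989]
orientation: [-3.129, -0.254, -0.01]
force: [-0.2, -1.1, -0.4]
opening: 0.0557
gripper_force: 0.0
```

Call:
jog_arm(rows=[[[0.011,0.008,0],[0,0,-0.333]],[[0.011,0.008,0],[0,0,-0.333]],[[0.011,0.008,0],[0,0,-0.333]],[[0.011,0.008,0],[0,0,-0.333]],[[0.011,0.008,0],[0,0,-0.333]]])

```text
t: 11.55
tool_pos: [0.6052, -0.2306, 0.1991]
orientation: [-2.96, -1.051, -0.009]
force: [0.7, 0.3, 0.2]
opening: 0.056
gripper_force: 0.0
```

Call:
jog_arm(rows=[[[0.005,0.012,0],[0,0,-0.333]],[[0.005,0.012,0],[0,0,-0.333]],[[0.005,0.012,0],[0,0,-0.333]],[[0.005,0.012,0],[0,0,-0.333]],[[0.005,0.012,0],[0,0,-0.333]]])

```text
t: 12.05
tool_pos: [0.6076, -0.232, 0.1991]
orientation: [2.588, 1.778, 0.008]
force: [0.0, -0.8, -0.5]
opening: 0.0556
gripper_force: 0.0
```

```bash
python3 - <<'E'
from h import *
O2,l=std(-21,30,30); D=ori(-u,l);print(robot.read_state()["q"])
plan(([.607,-.2335,.11],D),([.607,-.2335,.048],D))
E
```

```text
[-0.44580218  0.27024814  1.36516518  0.00397292  1.5022999  -0.07912905]
[-0.01, -0.002, 0.446] [0.003, -0.002, -0.0] rows 1.8 -> [ 0.607 -0.234  0.11 ]
--
[0.0, -0.0, 0.31] [0.0, 0.0, 0.0] rows 1.2 -> [ 0.607 -0.234  0.048]
--
```

Call:
jog_arm(rows=[[[-0.01,0,0.2],[0,0,0]],[[-0.01,0,0.4],[0,0,0]],[[-0.01,0,0.55],[0,0,0]],[[-0.01,0,0.7],[0,0,0]],[[-0.01,0,0.75],[0,0,0]]])

```text
t: 12.55
tool_pos: [0.6052, -0.2325, 0.045]
orientation: [-2.588, -1.774, -0.003]
force: [-0.7, 0.0, 0.1]
opening: 0.0558
gripper_force: 0.0
```

Call:
jog_arm(rows=[[[0,0,0],[0,0,0]],[[0,0,0],[0,0,0]],[[0,0,0],[0,0,0]],[[0,0,0],[0,0,0]],[[0,0,0],[0,0,0]]], hand=1, squeeze=15)

```text
t: 13.05
tool_pos: [0.6086, -0.2342, 0.0507]
orientation: [2.585, 1.78, 0.009]
force: [-0.9, -0.2, 0.2]
opening: 0.0207
gripper_force: 1.2
```

```bash
python3 - <<'E'
from h import *
O2,l=std(-21,30,30); D=ori(-u,l);st=robot.read_state();print(st["tool_pos"],st["opening"])
p=st["tool_pos"]; B=bw(-.034,-.086,.005); print("bay",B)
D2=ori(-u,RB[:,1]); D2b=ori(-u,-RB[:,1])
for d in (D2,D2b):
    print(np.degrees((D.inv()*d).as_rotvec()))
plan((p+[0,0,.2],D),([*B[:2],.25],D2),)
E
```

```text
[ 0.6086268  -0.23417737  0.0506534 ] 0.020735955263571262
bay [0.50855729 0.10275834 0.005     ]
[   0.            0.         -103.13901905]
[ 0.          0.         76.86098095]
[0.003, 0.006, -1.0] [0.004, -0.002, 0.001] rows 4.0 -> [ 0.609 -0.234  0.251]
--
[0.464, -0.357, 0.001] [0.0, 0.0, -0.382] rows 4.0 -> [ 0.575 -0.122  0.25 ]
[0.585, -0.032, 0.001] [0.0, 0.0, -0.382] rows 4.0 -> [ 0.542 -0.01   0.25 ]
[0.501, 0.304, 0.001] [0.0, 0.0, -0.382] rows 4.0 -> [0.509 0.103 0.25 ]
--
```

Call:
jog_arm(rows=[[[0,0,0],[0,0,0]],[[0,0,-0.1],[0,0,0]],[[0,0,-0.3],[0,0,0]],[[0,0,-0.55],[0,0,0]],[[0,0,-0.8],[0,0,0]]])

```text
t: 13.55
tool_pos: [0.6063, -0.2337, 0.2099]
orientation: [-2.587, -1.781, -0.006]
force: [1.2, -0.8, -0.9]
opening: 0.0202
gripper_force: 15.0
```

```bash
python3 - <<'E'
from h import *
s=cam("scene")
for th in (1.45,1.5,1.57,1.65,1.7,1.75):
    c,n=np.cos(th),np.sin(th)
    P=[bw(.08-.164*c+.01*n, y, .11+.164*n+.01*c) for y in(.134,-.134)]
    print(th,[proj(s,p).round(1).tolist() for p in P])
st=robot.read_state();print(st["tool_pos"],st["opening"],st["gripper_force"])
B=bw(-.034,-.086,.005); D2=ori(-u,RB[:,1]); plan(([*B[:2],.25],D2))
E
```

```text
1.45 [[391.2, 229.1], [306.9, 167.0]]
1.5 [[388.9, 230.9], [304.6, 168.4]]
1.57 [[385.6, 233.7], [301.3, 170.7]]
1.65 [[381.8, 237.1], [297.6, 173.5]]
1.7 [[379.3, 239.4], [295.3, 175.4]]
1.75 [[376.9, 241.8], [292.9, 177.5]]
[ 0.61022135 -0.2355422   0.22183829] 0.019934012402326694 14.995500594377518
[0.466, -0.359, -0.052] [0.003, 0.003, -0.382] rows 4.0 -> [ 0.576 -0.123  0.231]
[0.588, -0.033, -0.049] [0.003, 0.003, -0.382] rows 4.0 -> [ 0.542 -0.01   0.241]
[0.504, 0.304, -0.047] [0.003, 0.003, -0.382] rows 4.0 -> [0.509 0.103 0.25 ]
--
```

Before lowering into the bay I'll check the box pose in both cameras, since the lid corners in the scene view sit a few pixels off the model.

```bash
python3 - <<'E'
from h import *
s=cam("scene"); c=cam("top"); np.savez("box0.npz",s=s["frame"],c=c["frame"])
pts=[bw(sx*.08,sy*.13,z) for sx in(-1,1) for sy in(-1,1) for z in(0,.11)]
a=crop(s,300,165,420,295,3.3,[proj(s,q) for q in pts]); b=crop(c,95,160,215,260,3.3,[proj(c,q) for q in pts])
sc=4.6
a=crop(s,297,170,420,290,sc)[:,:400*2]
a=cv2.resize(crop(s,300,168,416,290,5,[proj(s,q) for q in pts]),(400,421)); b=cv2.resize(crop(c,95,165,215,260,5,[proj(c,q) for q in pts]),(400,317))
o=np.zeros((421,800,3),np.uint8);o[:,:400]=a;o[:317,400:]=b;cv2.imwrite("pics/c7.png",o)
E
```

```text
(no output)
```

View pics/c7.png

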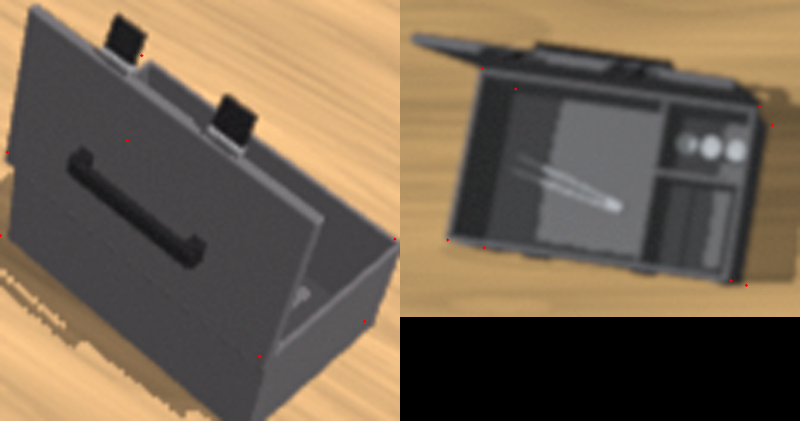

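Picture: scene rim corners are at crop (398,240) FL and (150,64) FR, and the lid's top corners at (35,5) and (322,220), which gives a lid angle of about 1.45. The box agrees with the top view to about 1 px and wants a shift of about +2 to 3 mm in y. The bay has ±7 mm of room, so I'll split the difference and check against the bay walls.

```bash
sed -i 's/BX=np.array(.*); BYAW/BX=np.array([.554,.1855]); BYAW/' h.py; python3 - <<'E'
from h import *
c=cam("top")
for uu,vv,z in [(663,180,.1),(648,265,.1),(738,190,.11),(722,275,.11)]:
    q=at_z(c,95+(uu-400)/3.333-.5,165+vv/3.333-.5,z); print((RB.T@(q-[*BX,0])).round(4))
B=bw(-.034,-.086,.005); D2=ori(-u,RB[:,1]); plan(([*B[:2],.23],D2))
E
```

```text
[ 0.002  -0.0538  0.1   ]
[-0.0766 -0.0538  0.1   ]
[ 0.0017 -0.1251  0.11  ]
[-0.0764 -0.1235  0.11  ]
[0.47, -0.357, -0.033] [0.002, 0.001, -0.382] rows 4.0 -> [ 0.575 -0.121  0.218]
[0.589, -0.03, -0.031] [0.002, 0.001, -0.382] rows 4.0 -> [ 0.542 -0.008  0.224]
[0.503, 0.308, -0.031] [0.002, 0.001, -0.382] rows 4.0 -> [0.509 0.105 0.23 ]
--
```

Call:
jog_arm(rows=[[[0.12,-0.09,-0.033],[0,0,-0.09]],[[0.24,-0.18,-0.033],[0,0,-0.18]],[[0.36,-0.27,-0.033],[0,0,-0.28]],[[0.47,-0.357,-0.033],[0.002,0.001,-0.382]],[[0.47,-0.357,-0.033],[0.002,0.001,-0.382]]])

```text
t: 14.25
tool_pos: [0.5719, -0.1173, 0.2129]
orientation: [-1.932, -2.47, -0.004]
force: [0.9, 0.3, -1.2]
opening: 0.02
gripper_force: 15.0
```

Call:
jog_arm(rows=[[[0.15,-0.01,-0.031],[0,0,-0.09]],[[0.3,-0.02,-0.031],[0,0,-0.18]],[[0.45,-0.025,-0.031],[0,0,-0.28]],[[0.589,-0.03,-0.031],[0.002,0.001,-0.382]],[[0.589,-0.03,-0.031],[0.002,0.001,-0.382]]])

```text
t: 14.75
tool_pos: [0.5391, -0.0053, 0.2203]
orientation: [-1.119, -2.929, -0.003]
force: [0.3, 0.0, -2.4]
opening: 0.0199
gripper_force: 15.0
```

Call:
jog_arm(rows=[[[0.12,0.08,-0.031],[0,0,-0.09]],[[0.25,0.16,-0.031],[0,0,-0.18]],[[0.38,0.24,-0.031],[0,0,-0.28]],[[0.503,0.308,-0.031],[0.002,0.001,-0.382]],[[0.503,0.308,-0.031],[0.002,0.001,-0.382]]])

```text
t: 15.25
tool_pos: [0.5063, 0.1071, 0.2274]
orientation: [-0.206, -3.128, -0.001]
force: [1.0, -0.5, -1.3]
opening: 0.0198
gripper_force: 15.0
```

```bash
sed -i 's/BX=np.array(.*); BYAW/BX=np.array([.554,.1845]); BYAW/' h.py; python3 - <<'E'
from h import *
st=robot.read_state(); print(st["tool_pos"],st["opening"],st["q"])
B=bw(-.034,-.0865,.005); D2=ori(-u,RB[:,1]); plan(([*B[:2],.16],D2),([*B[:2],.075],D2))
p=st["tool_pos"]; C=p-u*.01; X=RB[:,0];Y=RB[:,1]
pts=[C+a*.04*u+b*.03*X+d*.01*Y for a in(-1,1) for b in(-1,1) for d in(-1,1)]
for n in("scene","top"):
    c=cam(n); np.save(n+"h.npy",c["frame"])
E
```

```text
[0.50627075 0.10708049 0.22739738] 0.019784193444428454 [ 0.10795922 -0.09086942  1.69649302  0.00187271  1.54276349 -1.33162879]
[-0.016, -0.017, 0.337] [0.0, -0.004, 0.004] rows 1.4 -> [0.508 0.103 0.16 ]
--
[0.0, 0.0, 0.425] [-0.0, 0.0, -0.0] rows 1.7 -> [0.508 0.103 0.075]
--
```

Call:
jog_arm(rows=[[[-0.016,-0.017,0.1],[0,-0.004,0.004]],[[-0.016,-0.017,0.25],[0,-0.004,0.004]],[[-0.016,-0.017,0.4],[0,-0.004,0.004]],[[-0.016,-0.017,0.55],[0,-0.004,0.004]],[[-0.016,-0.017,0.65],[0,-0.004,0.004]]])

```text
t: 15.85
tool_pos: [0.5084, 0.0997, 0.0957]
orientation: [-0.231, -3.131, 0.002]
force: [-0.2, -1.2, -1.5]
opening: 0.0198
gripper_force: 15.0
```

```bash
python3 - <<'E'
from h import *
st=robot.read_state(); print(st["tool_pos"],st["force"])
B=bw(-.034,-.0865,.005); D2=ori(-u,RB[:,1]); plan(([*B[:2],.057],D2))
E
```

```text
[0.50836654 0.09970486 0.09570789] [-0.19432476 -1.18104684 -1.45150599]
[0.002, 0.019, 0.194] [-0.001, -0.001, -0.007] rows 0.8 -> [0.508 0.103 0.057]
--
```

Call:
jog_arm(rows=[[[0.002,0.019,0.04],[0,0,-0.007]],[[0.002,0.019,0.08],[0,0,-0.007]],[[0.002,0.019,0.11],[0,0,-0.007]],[[0.002,0.019,0.13],[0,0,-0.007]],[[0.002,0.019,0.14],[0,0,-0.007]]])

```text
t: 16.35
tool_pos: [0.5101, 0.1055, 0.0713]
orientation: [0.205, 3.132, 0.0]
force: [-0.3, 0.1, -1.6]
opening: 0.0202
gripper_force: 15.0
```

Call:
jog_arm(rows=[[[0,0,0.01],[0,0,0]],[[0,0,0.025],[0,0,0]],[[0,0,0.04],[0,0,0]],[[0,0,0.05],[0,0,0]],[[0,0,0.05],[0,0,0]]])

```text
t: 16.85
tool_pos: [0.5094, 0.1056, 0.0606]
orientation: [0.205, 3.134, -0.0]
force: [-0.7, -0.4, -1.4]
opening: 0.0199
gripper_force: 15.0
```

Call:
jog_arm(rows=[[[0,0,0.008],[0,0,0]],[[0,0,0.016],[0,0,0]],[[0,0,0.02],[0,0,0]],[[0,0,0.024],[0,0,0]],[[0,0,0.024],[0,0,0]]])

```text
t: 17.35
tool_pos: [0.5096, 0.1056, 0.056]
orientation: [0.205, 3.133, 0.0]
force: [0.1, -0.6, -2.4]
opening: 0.0197
gripper_force: 15.0
```

Call:
jog_arm(rows=[[[0,0,0.006],[0,0,0]],[[0,0,0.012],[0,0,0]],[[0,0,0.016],[0,0,0]],[[0,0,0.016],[0,0,0]]])

```text
t: 17.75
tool_pos: [0.5104, 0.1056, 0.0545]
orientation: [0.205, 3.132, 0.0]
force: [-4.8, -1.2, 11.7]
opening: 0.0197
gripper_force: 15.0
```

Call:
jog_arm(rows=[[[0,0,-0.006],[0,0,0]],[[0,0,-0.006],[0,0,0]],[[0,0,-0.006],[0,0,0]]], hand=0.35)

```text
t: 18.05
tool_pos: [0.5097, 0.1056, 0.0541]
orientation: [0.205, 3.133, 0.0]
force: [-0.3, 0.1, -0.4]
opening: 0.0299
gripper_force: 0.0
```

Call:
jog_arm(rows=[[[0,0,-0.05],[0,0,0]],[[0,0,-0.15],[0,0,0]],[[0,0,-0.3],[0,0,0]],[[0,0,-0.5],[0,0,0]],[[0,0,-0.7],[0,0,0]]])

```text
t: 18.55
tool_pos: [0.5089, 0.1056, 0.1958]
orientation: [0.205, 3.134, -0.0]
force: [1.2, -0.4, 0.7]
opening: 0.0304
gripper_force: 0.0
```

Call:
jog_arm(rows=[[[-0.25,0,-0.25],[0,0,0]],[[-0.5,0,-0.4],[0,0,0]],[[-0.7,0,-0.4],[0,0,0]],[[-0.7,0,-0.4],[0,0,0]],[[-0.7,0,-0.4],[0,0,0]]])

```text
t: 19.05
tool_pos: [0.6449, 0.088, 0.2756]
orientation: [-0.202, -3.126, -0.001]
force: [-26.8, 0.4, 14.5]
opening: 0.0303
gripper_force: 14.3
```

I had tool x reversed: it points towards the robot, so that move pushed against the lid. Backing off.

Call:
jog_arm(rows=[[[0.2,0,0],[0,0,0]],[[0.45,0,0],[0,0,0]],[[0.7,0,0],[0,0,0]],[[0.9,0,0],[0,0,0]],[[0.9,0,0],[0,0,0]]])

```text
t: 19.55
tool_pos: [0.4656, 0.1115, 0.2744]
orientation: [0.202, 3.134, 0.001]
force: [1.8, 0.3, 0.8]
opening: 0.0301
gripper_force: 0.0
```

Call:
jog_arm(rows=[[[0.2,0,0],[0,0,0]],[[0.4,0,0],[0,0,0]],[[0.5,0,0],[0,0,0]],[[0.5,0,0],[0,0,0]]], hand=1)

```text
t: 19.95
tool_pos: [0.3696, 0.1242, 0.275]
orientation: [0.203, 3.131, 0.001]
force: [0.5, 0.9, -0.5]
opening: 0.003
gripper_force: 0.0
```

```bash
python3 - <<'E'
from h import *
st=robot.read_state(); print(st["tool_pos"],st["q"])
s=cam("scene"); c=cam("top")
B=bw(-.034,-.0865,.045);B[:2]=[.5096,.1050]; X=RB[:,0];Y=RB[:,1]
pts=[B+a*.04*u+b*.03*X+d*.01*Y for a in(1,) for b in(-1,1) for d in(-1,1)]
a=cv2.resize(crop(s,290,160,420,290,5),(450,450)); b=cv2.resize(crop(c,135,165,215,260,5,[proj(c,q) for q in pts]),(350,416))
o=np.zeros((450,800,3),np.uint8);o[:,:450]=a;o[:416,450:]=b;cv2.imwrite("pics/c8.png",o)
E
```

```text
[0.36958188 0.1242225  0.27504617] [ 1.92773564e-01 -4.83879476e-01  1.93003773e+00 -2.23337618e-04
  1.69150996e+00 -1.24855518e+00]
```

View pics/c8.png

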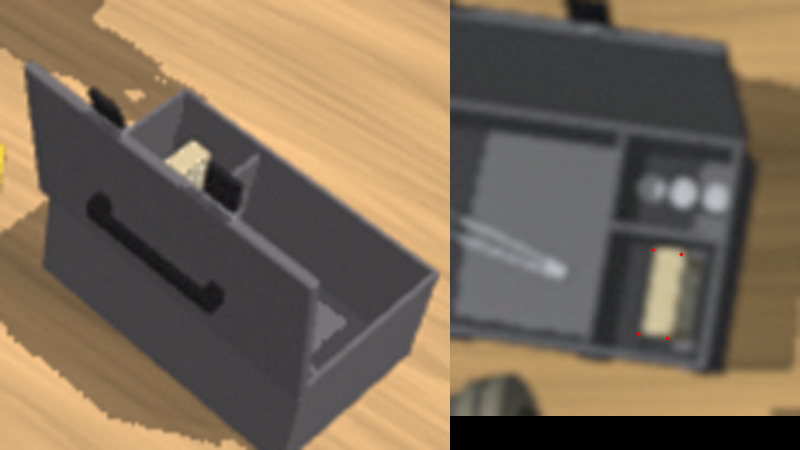

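The filter stands upright between the ribs. In the top crop its top face (653,250)–(682,254)–(668,338)–(638,334) matches the model exactly, and the lid now leans right back at about 1.75. That was the last allowed picture, so from here I'll check with force, pose and image code. Next I go over and behind the lid, midway between the latches.

```bash
cat >> h.py <<'E'
D2=ori(-u,RB[:,1])
def loc(p=None):
    p=robot.read_state()["tool_pos"] if p is None else p
    return RB.T@(np.array(p)-[*BX,0])
E
python3 - <<'E'
from h import *
print(loc())
plan((bw(-.18,-.02,.37),D2),(bw(.15,0,.37),D2),(bw(.15,0,.255),D2))
E
```

```text
[-0.1727332  -0.08505855  0.27474919]
[0.032, 0.326, -0.476] [0.0, 0.003, 0.004] rows 2.3 -> [0.373 0.189 0.37 ]
--
[-0.825, 0.05, -0.0] [-0.0, -0.0, 0.0] rows 3.3 -> [0.538 0.177 0.37 ]
[-0.825, 0.05, -0.0] [-0.0, -0.0, 0.0] rows 3.3 -> [0.703 0.164 0.37 ]
--
[-0.0, 0.0, 0.575] [-0.0, -0.0, 0.0] rows 2.3 -> [0.703 0.164 0.255]
--
```

Call:
jog_arm(rows=[[[0.032,0.326,-0.476],[0,0.003,0.004]],[[0.032,0.326,-0.476],[0,0.003,0.004]],[[0.032,0.326,-0.476],[0,0.003,0.004]],[[0.032,0.326,-0.476],[0,0.003,0.004]]])

```text
t: 20.45
tool_pos: [0.3743, 0.1905, 0.3715]
orientation: [0.213, 3.134, 0.003]
force: [-0.1, -0.3, -0.2]
opening: 0.0004
gripper_force: 0.0
```

Call:
jog_arm(rows=[[[-0.825,0.05,0],[0,0,0]],[[-0.825,0.05,0],[0,0,0]],[[-0.825,0.05,0],[0,0,0]],[[-0.825,0.05,0],[0,0,0]],[[-0.825,0.05,0],[0,0,0]]])

```text
t: 20.95
tool_pos: [0.539, 0.1748, 0.3645]
orientation: [-0.218, -3.126, 0.003]
force: [-1.3, 0.3, 0.2]
opening: 0.0003
gripper_force: 0.0
```

Call:
jog_arm(rows=[[[-0.825,0.05,0],[0,0,0]],[[-0.825,0.05,0],[0,0,0]],[[-0.825,0.05,0],[0,0,0]],[[-0.825,0.05,0],[0,0,0]],[[-0.825,0.05,0],[0,0,0]]])

```text
t: 21.45
tool_pos: [0.703, 0.1628, 0.3641]
orientation: [-0.217, -3.126, 0.002]
force: [-0.5, 0.2, -0.5]
opening: 0.0001
gripper_force: 0.0
```

```bash
python3 - <<'E'
from h import *
print(loc(),robot.read_state()["q"])
plan((bw(.15,0,.255),D2))
E
```

```text
[ 0.15054572 -0.00116918  0.36411087] [ 1.56074714e-01  4.92869001e-01  7.89627338e-01  8.37389038e-04
  1.86702142e+00 -1.27611411e+00]
[-0.002, 0.007, 0.546] [-0.001, -0.005, -0.001] rows 2.2 -> [0.703 0.164 0.255]
--
```

Call:
jog_arm(rows=[[[0,0.007,0.2],[0,-0.004,0]],[[0,0.007,0.4],[0,-0.004,0]],[[0,0.007,0.546],[0,-0.004,0]],[[0,0.007,0.546],[0,-0.004,0]]])

```text
t: 21.85
tool_pos: [0.698, 0.1652, 0.2534]
orientation: [-0.214, -3.129, 0.003]
force: [0.5, 0.1, -1.4]
opening: 0.0008
gripper_force: 0.0
```

Call:
jog_arm(rows=[[[0.08,0,0],[0,0,0]],[[0.15,0,-0.005],[0,0,0]],[[0.21,0,-0.01],[0,0,0]],[[0.265,0,-0.015],[0,0,0]],[[0.315,0,-0.019],[0,0,0]]])

```text
t: 22.35
tool_pos: [0.6394, 0.1742, 0.266]
orientation: [0.214, 3.126, 0.001]
force: [2.8, -0.8, -0.6]
opening: 0.0007
gripper_force: 1.1
```

Call:
jog_arm(rows=[[[0.04,0,0.02],[0,0,0]],[[0.08,0,0.03],[0,0,0]],[[0.12,0,0.04],[0,0,0]],[[0.16,0,0.055],[0,0,0]],[[0.19,0,0.06],[0,0,0]]])

```text
t: 22.85
tool_pos: [0.6011, 0.1795, 0.2504]
orientation: [0.214, 3.131, 0.0]
force: [1.5, 0.5, 1.4]
opening: 0.0008
gripper_force: 0.9
```

```bash
python3 - <<'E'
from h import *
st=robot.read_state();print(loc(),st["force"],st["dq"].round(3))
plan((bw(.0137,0,.2433),D2))
E
```

```text
[0.0473936  0.00147255 0.25036806] [1.4819238  0.48341075 1.44030293] [ 0.031 -0.135  0.176 -0.002 -0.039  0.03 ]
[0.169, -0.007, 0.035] [0.0, 0.002, 0.0] rows 0.7 -> [0.568 0.183 0.243]
--
```

Call:
jog_arm(rows=[[[0.085,0,0.022],[0,0,0]],[[0.169,0,0.048],[0,0,0]],[[0.225,0,0.08],[0,0,0]],[[0.28,0,0.115],[0,0,0]],[[0.33,0,0.155],[0,0,0]]])

```text
t: 23.35
tool_pos: [0.5358, 0.1884, 0.2187]
orientation: [0.215, 3.131, -0.0]
force: [2.3, -0.0, 0.3]
opening: 0.0005
gripper_force: 0.6
```

```bash
python3 - <<'E'
from h import *
st=robot.read_state();print(loc(),st["force"],st["dq"].round(3))
plan((bw(-.0434,0,.1929),D2),(bw(-.0605,0,.1581),D2))
E
```

```text
[-0.01856253  0.00132404  0.21869225] [ 2.29610576 -0.0429952   0.27396106] [ 0.063 -0.202  0.358  0.001 -0.154  0.065]
[0.125, -0.007, 0.129] [0.0, 0.002, 0.0] rows 0.7 -> [0.511 0.19  0.193]
--
[0.086, 0.0, 0.174] [-0.0, -0.0, 0.0] rows 0.8 -> [0.494 0.193 0.158]
--
```

Call:
jog_arm(rows=[[[0.065,0,0.07],[0,0,0]],[[0.125,0,0.14],[0,0,0]],[[0.165,0,0.2],[0,0,0]],[[0.19,0,0.26],[0,0,0]],[[0.211,0,0.32],[0,0,0]]])

```text
t: 23.85
tool_pos: [0.4944, 0.1941, 0.1542]
orientation: [0.214, 3.131, -0.0]
force: [0.2, -0.2, 0.6]
opening: 0.0003
gripper_force: 0.4
```

```bash
python3 - <<'E'
from h import *
st=robot.read_state();print(loc(),st["force"],st["dq"].round(3))
plan((bw(-.068,0,.12),D2))
E
```

```text
[-0.06039023  0.00137215  0.15419145] [ 0.23480629 -0.24309582  0.64881439] [ 0.028 -0.002  0.224 -0.001 -0.229  0.032]
[0.039, -0.007, 0.171] [0.0, 0.002, 0.0] rows 0.7 -> [0.487 0.194 0.12 ]
--
```

Call:
jog_arm(rows=[[[0.02,0,0.06],[0,0,0]],[[0.03,0,0.11],[0,0,0]],[[0.039,0,0.16],[0,0,0]],[[0.039,0,0.171],[0,0,0]],[[0.039,0,0.18],[0,0,0]]])

```text
t: 24.35
tool_pos: [0.487, 0.1951, 0.12]
orientation: [0.215, 3.132, -0.001]
force: [-13.6, -3.9, 24.2]
opening: 0.0006
gripper_force: 12.4
```

Call:
jog_arm(rows=[[[0,0,0.01],[0,0,0]],[[0,0,0.02],[0,0,0]],[[0,0,0.03],[0,0,0]],[[0,0,0.03],[0,0,0]]])

```text
t: 24.75
tool_pos: [0.4872, 0.1951, 0.1196]
orientation: [0.214, 3.131, -0.001]
force: [-33.4, -9.8, 57.9]
opening: 0.0005
gripper_force: 28.8
```

The lid met its stop with the TCP at z = 0.120, which is the height of the shut lid's top face. I'll lift off and move on to the latches.

Call:
jog_arm(rows=[[[0,0,-0.05],[0,0,0]],[[0,0,-0.12],[0,0,0]],[[0,0,-0.2],[0,0,0]],[[0,0,-0.2],[0,0,0]]])

```text
t: 25.15
tool_pos: [0.489, 0.1956, 0.1555]
orientation: [0.215, 3.127, 0.002]
force: [1.2, 0.6, -0.0]
opening: 0.0005
gripper_force: 0.0
```

```bash
python3 - <<'E'
from h import *
st=robot.read_state();print(loc(),st["force"])
plan((bw(-.05,-.05,.15),D2),(bw(-.05,-.05,.128),D2),(bw(-.125,-.05,.128),D2))
# dark pixels of latches in the scene picture, per latch: compare with model tip for several angles
s=cam("scene"); c=cam("top"); np.savez("shut.npz",s=s["frame"],c=c["frame"])
g=cv2.cvtColor(c["frame"],cv2.COLOR_RGB2GRAY)
for y in(.05,-.05):
    print("latch y",y)
    for a in (0.8,1.2,1.57,2.0,2.4,2.8,3.1):
        row=[]
        for r in (.012,.018,.024,.028,.034):
            P=bw(-.091-r*np.sin(a),y,.114-r*np.cos(a)); k=np.round(proj(c,P)).astype(int); row.append(int(g[k[1],k[0]]))
        print(a,row)
E
```

```text
[-0.06590653  0.00208601  0.1554918 ] [ 1.24568124  0.58061987 -0.00592943]
[-0.079, -0.261, 0.028] [0.001, 0.005, 0.0] rows 1.1 -> [0.498 0.142 0.15 ]
--
[-0.0, 0.0, 0.11] [-0.0, -0.0, 0.0] rows 0.4 -> [0.498 0.142 0.128]
--
[0.375, 0.0, 0.0] [0.0, 0.0, 0.0] rows 1.5 -> [0.423 0.152 0.128]
--
latch y 0.05
0.8 [81, 88, 94, 99, 102]
1.2 [102, 106, 107, 109, 107]
1.57 [105, 105, 103, 100, 79]
2.0 [108, 107, 91, 89, 85]
2.4 [108, 98, 94, 78, 78]
2.8 [106, 104, 104, 90, 87]
3.1 [106, 106, 107, 107, 93]
latch y -0.05
0.8 [13, 13, 11, 13, 15]
1.2 [14, 11, 10, 18, 88]
1.57 [14, 15, 11, 50, 108]
2.0 [12, 15, 14, 18, 95]
2.4 [12, 12, 13, 13, 10]
2.8 [16, 16, 16, 16, 14]
3.1 [19, 19, 19, 16, 16]
```

Call:
jog_arm(rows=[[[-0.079,-0.13,0],[0,0,0]],[[-0.079,-0.261,0.02],[0,0.004,0]],[[-0.079,-0.261,0.08],[0,0.004,0]],[[-0.079,-0.261,0.135],[0,0.004,0]],[[-0.079,-0.261,0.135],[0,0.004,0]]])

```text
t: 25.75
tool_pos: [0.494, 0.1415, 0.1229]
orientation: [-0.214, -3.127, 0.001]
force: [-0.1, 0.2, 0.3]
opening: 0.0006
gripper_force: 0.0
```

Call:
jog_arm(rows=[[[0.08,0,0],[0,0,0]],[[0.16,0,0],[0,0,0]],[[0.24,0,0],[0,0,0]],[[0.3,0,0],[0,0,0]],[[0.33,0,0],[0,0,0]]])

```text
t: 26.25
tool_pos: [0.4296, 0.1512, 0.126]
orientation: [-0.212, -3.131, -0.001]
force: [-0.6, 0.4, 0.8]
opening: 0.0009
gripper_force: 0.0
```

```bash
python3 - <<'E'
from h import *
st=robot.read_state();print(loc(),st["force"])
plan((bw(-.116,-.05,.128),D2),(bw(-.116,-.05,.08),D2))
E
```

```text
[-0.11872399 -0.05001505  0.12602417] [-0.64438283  0.37637835  0.83200368]
[-0.014, 0.0, -0.01] [0.0, -0.002, 0.001] rows 0.1 -> [0.432 0.151 0.128]
--
[-0.0, 0.0, 0.24] [-0.0, -0.0, -0.0] rows 1.0 -> [0.432 0.151 0.08 ]
--
```

Call:
jog_arm(rows=[[[-0.01,0,0.05],[0,0,0]],[[-0.01,0,0.1],[0,0,0]],[[-0.01,0,0.15],[0,0,0]],[[-0.01,0,0.2],[0,0,0]],[[-0.01,0,0.23],[0,0,0]]])

```text
t: 26.75
tool_pos: [0.4316, 0.1496, 0.0782]
orientation: [-0.215, -3.129, 0.001]
force: [-0.5, -0.1, 0.7]
opening: 0.0004
gripper_force: 0.0
```

Call:
jog_arm(rows=[[[-0.02,0,0],[0,0,0]],[[-0.04,0,0],[0,0,0]],[[-0.06,0,0],[0,0,0]],[[-0.075,0,0],[0,0,0]],[[-0.075,0,0],[0,0,0]]])

```text
t: 27.25
tool_pos: [0.4422, 0.1484, 0.0796]
orientation: [-0.213, -3.119, 0.0]
force: [-31.5, 1.4, 20.2]
opening: 0.0005
gripper_force: 15.7
```

```bash
python3 - <<'E'
from h import *
st=robot.read_state();print(loc(),st["force"])
E
```

```text
[-0.10582944 -0.05100907  0.07961738] [-31.47989665   1.43347411  20.24590601]
```

Call:
jog_arm(rows=[[[0.05,0,0],[0,0,0]],[[0.2,0,0],[0,0,0]],[[0.3,0,0],[0,0,0]],[[0.3,0,-0.2],[0,0,0]],[[0.3,0,-0.4],[0,0,0]]])

```text
t: 27.75
tool_pos: [0.3869, 0.1558, 0.1606]
orientation: [-0.214, -3.13, 0.001]
force: [1.0, -0.5, -0.0]
opening: 0.0005
gripper_force: 0.0
```

```bash
python3 - <<'E'
from h import *
st=robot.read_state();print(loc(),st["force"])
plan((bw(-.15,-.05,.16),D2),(bw(-.05,.05,.16),D2),(bw(-.05,.05,.126),D2))
E
```

```text
[-0.16164707 -0.05124129  0.16057121] [ 1.03288016 -0.51524769 -0.00425509]
[-0.058, 0.006, 0.003] [-0.0, -0.003, 0.0] rows 0.2 -> [0.399 0.155 0.16 ]
--
[-0.5, 0.5, 0.0] [0.0, 0.0, -0.0] rows 2.8 -> [0.511 0.241 0.16 ]
--
[0.0, 0.0, 0.17] [-0.0, 0.0, -0.0] rows 0.7 -> [0.511 0.241 0.126]
--
```

Call:
jog_arm(rows=[[[-0.15,0.1,-0.05],[0,-0.003,0]],[[-0.35,0.3,-0.05],[0,-0.003,0]],[[-0.558,0.506,-0.05],[0,-0.003,0]],[[-0.558,0.506,-0.05],[0,-0.003,0]],[[-0.558,0.506,-0.05],[0,-0.003,0]]])

```text
t: 28.25
tool_pos: [0.5143, 0.2422, 0.17]
orientation: [0.214, 3.132, 0.001]
force: [-0.6, -0.4, 0.4]
opening: 0.0005
gripper_force: 0.0
```

```bash
python3 - <<'E'
from h import *
st=robot.read_state();print(loc(),st["force"])
plan((bw(-.05,.05,.127),D2))
# right latch now: darkness in the top picture in front of the lid edge
c=cam("top"); g=cv2.cvtColor(c["frame"],cv2.COLOR_RGB2GRAY)
for y in(-.05,-.09,-.02):
    for a in (0.0,.3,0.8,1.2,1.57):
        print(y,a,[int(g[tuple(np.round(proj(c,bw(-.091-r*np.sin(a),y,.114-r*np.cos(a)))).astype(int)[::-1])]) for r in(.012,.018,.024,.028)])
E
```

```text
[-0.04719706  0.05177589  0.16995457] [-0.61297364 -0.44695211  0.41742922]
[0.015, -0.009, 0.215] [0.0, 0.002, 0.001] rows 0.9 -> [0.511 0.241 0.127]
--
-0.05 0.0 [108, 108, 113, 113]
-0.05 0.3 [104, 104, 100, 102]
-0.05 0.8 [100, 102, 104, 106]
-0.05 1.2 [102, 104, 105, 106]
-0.05 1.57 [102, 105, 104, 108]
-0.09 0.0 [105, 105, 104, 104]
-0.09 0.3 [104, 104, 106, 106]
-0.09 0.8 [106, 109, 108, 109]
-0.09 1.2 [108, 108, 111, 112]
-0.09 1.57 [108, 107, 110, 112]
-0.02 0.0 [61, 62, 62, 62]
-0.02 0.3 [64, 63, 63, 63]
-0.02 0.8 [62, 61, 70, 93]
-0.02 1.2 [61, 73, 104, 103]
-0.02 1.57 [61, 75, 104, 103]
```

The right latch no longer shows in front of the lid: its top-view pixels have gone from about 13 to about 104. Now the left one, the same way.

Call:
jog_arm(rows=[[[0.015,-0.009,0.05],[0,0,0]],[[0.015,-0.009,0.12],[0,0,0]],[[0.015,-0.009,0.18],[0,0,0]],[[0.015,-0.009,0.215],[0,0,0]],[[0.015,-0.009,0.215],[0,0,0]]])

```text
t: 28.8
tool_pos: [0.508, 0.2391, 0.1252]
orientation: [-0.215, -3.133, 0.002]
force: [-0.8, 0.3, -0.1]
opening: 0.0007
gripper_force: 0.0
```

Call:
jog_arm(rows=[[[0.08,0,0],[0,0,0]],[[0.16,0,0],[0,0,0]],[[0.24,0,0],[0,0,0]],[[0.3,0,0],[0,0,0]],[[0.32,0,0],[0,0,0]]])

```text
t: 29.3
tool_pos: [0.4452, 0.2487, 0.1273]
orientation: [0.214, 3.132, 0.001]
force: [0.0, -0.2, 0.1]
opening: 0.0004
gripper_force: 0.0
```

```bash
python3 - <<'E'
from h import *
st=robot.read_state();print(loc(),st["force"])
plan((bw(-.116,.05,.08),D2))
E
```

```text
[-0.11653136  0.04876711  0.12729327] [ 0.02684792 -0.20482053  0.11493852]
[-0.002, 0.006, 0.236] [0.0, 0.001, 0.001] rows 0.9 -> [0.446 0.25  0.08 ]
--
```

Call:
jog_arm(rows=[[[0,0.006,0.05],[0,0,0]],[[0,0.006,0.1],[0,0,0]],[[0,0.006,0.15],[0,0,0]],[[0,0.006,0.2],[0,0,0]],[[0,0.006,0.236],[0,0,0]]])

```text
t: 29.8
tool_pos: [0.4455, 0.2491, 0.0778]
orientation: [-0.215, -3.134, 0.002]
force: [-0.1, 0.3, -0.9]
opening: 0.0005
gripper_force: 0.0
```

Call:
jog_arm(rows=[[[-0.02,0,0],[0,0,0]],[[-0.04,0,0],[0,0,0]],[[-0.055,0,0],[0,0,0]],[[-0.065,0,0],[0,0,0]],[[-0.065,0,0],[0,0,0]]])

```text
t: 30.3
tool_pos: [0.4564, 0.2482, 0.0796]
orientation: [-0.214, -3.13, 0.001]
force: [-17.9, 0.6, 7.6]
opening: 0.0002
gripper_force: 8.3
```

```bash
python3 - <<'E'
from h import *
st=robot.read_state();print(loc(),st["force"])
E
```

```text
[-0.10535051  0.04971068  0.07958643] [-17.88130088   0.57444114   7.56090603]
```

Call:
jog_arm(rows=[[[0.05,0,0],[0,0,0]],[[0.2,0,0],[0,0,0]],[[0.35,0,0],[0,0,0]],[[0.4,0,-0.25],[0,0,0]],[[0.4,0,-0.5],[0,0,0]]])

```text
t: 30.8
tool_pos: [0.3768, 0.2581, 0.178]
orientation: [-0.213, -3.133, 0.003]
force: [1.1, 1.3, 0.7]
opening: 0.0003
gripper_force: 0.0
```

Call:
jog_arm(rows=[[[0,-0.25,-0.2],[0,0,0]],[[0,-0.5,-0.2],[0,0,0]],[[0,-0.75,-0.2],[0,0,0]],[[0,-1,-0.2],[0,0,0]],[[0,-1,-0.2],[0,0,0]]])

```text
t: 31.3
tool_pos: [0.3525, 0.0568, 0.2199]
orientation: [0.221, 3.128, -0.002]
force: [0.1, -0.5, 0.4]
opening: 0.001
gripper_force: 0.0
```

Call:
jog_arm(rows=[[[0,-0.25,0],[0,0,0]],[[0,-0.5,0],[0,0,0]],[[0,-0.75,0],[0,0,0]],[[0,-1,0],[0,0,0]],[[0,-1,0],[0,0,0]]])

```text
t: 31.8
tool_pos: [0.3237, -0.1437, 0.2195]
orientation: [0.231, 3.129, -0.006]
force: [0.7, 0.8, 0.1]
opening: 0.0008
gripper_force: 0.0
```

```bash
python3 - <<'E'
from h import *
st=robot.read_state();print(loc(),st["force"])
c=cam("top"); s=cam("scene"); g=cv2.cvtColor(c["frame"],cv2.COLOR_RGB2GRAY); gs=cv2.cvtColor(s["frame"],cv2.COLOR_RGB2GRAY)
# brightness profile in the top view across the front, at lid height and along x
for y in(.05,-.05,0,.1,-.1):
    print(y,[int(cv2.getRectSubPix(g,(1,1),tuple(map(float,proj(c,bw(x,y,.114)))))[0,0]) for x in np.arange(-.125,-.06,.004)])
# lid front edge: scene/top profile along a vertical line at the front edge, and corners by brightness
for th in (0,.03,.06,.1):
    print(th,[proj(s,bw(.08-.164*np.cos(th)+.01*np.sin(th),y,.11+.164*np.sin(th)+.01*np.cos(th))).round(1).tolist() for y in(.134,-.134)])
P=proj(s,bw(-.084,0,.12)); d=proj(s,bw(-.184,0,.12))-P; d/=np.linalg.norm(d)
for y in (.1,0.,-.1):
    P=proj(s,bw(-.084,y,.12)); print(y,P.round(1),[int(cv2.getRectSubPix(gs,(1,1),tuple(map(float,P+d*k)))[0,0]) for k in range(-8,12)])
print("px per 5 mm of front-edge lift along d:",(proj(s,bw(-.084,0,.125))-proj(s,bw(-.084,0,.12)))@d)
E
```

```text
[-0.18325841 -0.35657819  0.21953959] [0.72515615 0.77407948 0.10530619]
0.05 [105, 98, 95, 98, 102, 103, 105, 101, 97, 80, 60, 66, 71, 71, 71, 70, 71]
-0.05 [105, 104, 102, 101, 101, 99, 97, 97, 97, 79, 63, 68, 71, 70, 69, 70, 69]
0 [99, 97, 98, 97, 96, 99, 102, 103, 102, 91, 73, 68, 70, 71, 72, 70, 71]
0.1 [95, 98, 102, 101, 103, 105, 103, 100, 96, 92, 78, 69, 72, 72, 71, 72, 72]
-0.1 [106, 107, 108, 108, 106, 104, 105, 102, 96, 81, 62, 66, 69, 69, 70, 69, 69]
0 [[417.5, 234.8], [341.3, 180.0]]
0.03 [[417.8, 233.7], [341.4, 178.9]]
0.06 [[418.1, 232.7], [341.5, 177.8]]
0.1 [[418.5, 231.3], [341.5, 176.3]]
0.1 [406.9 227.2] [75, 75, 76, 77, 76, 75, 75, 80, 98, 125, 133, 129, 126, 130, 133, 135, 134, 132, 127, 123]
0.0 [377.5 206. ] [76, 75, 76, 76, 76, 75, 74, 81, 102, 132, 142, 134, 131, 130, 130, 131, 129, 126, 125, 125]
-0.1 [350.1 186.3] [76, 76, 76, 76, 76, 76, 75, 78, 99, 130, 131, 130, 131, 131, 127, 121, 123, 127, 126, 125]
px per 5 mm of front-edge lift along d: 0.9751786958614262
```

The lid's front edge lies where a shut lid should be, and both latches lie flush: nothing black shows beyond the front, and both met a hard stop at the same depth. Handing in.

```bash
python3 -c "
from plant import robot
print(robot.close_job())"
```

```text
the job is handed in; nothing more can be done
None
```

The filter stands between the ribs of the front right bay, the lid is shut, both latches are folded flat, and the job was handed in at about 32 s with no verdict shown; on the way the gripper bumped the open lid back (about 30 N), and the closed fingers pressed it shut with up to 67 N at the wrist.

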